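# Set the straightedge of the foil-cutting board against its two stops and hold it down

### The job

Set up the foil-cutting board for the next cut: slide the steel straightedge across the board until its long front edge presses the sprung buttons of both stops fully home at once, gently, since the stops are finely set, and keep it pressed there for a moment, with its right-hand end lying where the hold-down bar will land. Then let go and swing the hold-down bar over onto the straightedge, so that it stays held against both buttons.

Things in the scene. Friction and masses are not known exactly. Their poses are not given: they have to be found in the camera images.
- board: Grey cutting board, fixed on the bench; origin on the bench, top surface 16 mm above it. Reaches +-100 mm in its x and from -115 to +125 mm in its y; +x points away from the robot, give or take a small yaw. Two 9 mm slots for the stops run along x at y = -40 and +80 mm.
- left_stop: Steel stop clamped in the left slot (board y = +80 mm): block 24x16x15 mm, knob to 28 mm. Origin: foot of its front face (robot side) on the board's top. From the face a set screw with a round brass button points to the robot, 4 mm above the board; its tip stands 5 to 25 mm out, not measured. The button gives 3 mm under less than 0.5 N, then is solid. Over 8 N spoils the setting.
- right_stop: The same kind of stop in the right slot (board y = -40 mm), origin likewise at the foot of its front face. Its place and its screw (button tip 5 to 25 mm out of the face, not measured) are set independently of the left one, so the line through the two buttons is usually skew to the board, by up to 0.33 rad. Over 8 N spoils the setting.
- straightedge: Loose steel straightedge, about 0.3 kg, lying on the board before the stops. Base 200 mm long (its y), 5 mm thick; on it a black grip rib 12 mm wide, 110 mm long, its top 21 mm above the underside. Origin on the underside below the middle of the rib. Front edge, to touch the buttons, at x = +24 mm; back edge at -11 mm. 45 mm at each end have no rib.
- hold_down: Steel bar, 0.32 kg, 136 mm wide, hinged at the board's right edge. Origin on the hinge axis: along board x at board y = -105 mm, 27 mm above the bench. Open it leans back 0.33 rad past upright, to the right. Pushed left past upright it falls slowly onto the board by its weight and bears with about 2 N. Closed, its axes equal the board's; opens about +x up to 1.9 rad.
- hold_down_lip (a point): Middle of the hold-down's lip, a rod of 10 mm diameter, 136 mm long parallel to the hinge, 47 mm from the hinge axis (78 mm above the bench when upright). Closed, it comes down along the board line y = -58 mm, 18 mm to the right of the right stop's middle, and is level on the 5 mm thick base of the straightedge.
- marker_black: Black and white marker pen lying behind the board, 135 mm long. Leave alone.
- anvil: Small steel bench block, 58x58x22 mm, behind the board. Leave alone.
- tweezers_2: Tweezers with a band round the middle, 154 mm long, lying in front of the board. Leave alone.
Not all that is in view belongs to the job. There is more than one size of the straightedge; the job needs the larger.

How it is judged:
By the outcome, as a careful person would: the job done as asked, in the order asked, and still so for the second after the job is handed in, with the robot touching nothing.
It also fails if it takes over 70 s, if anything falls off the work surface, if the arm or the gripper's body presses on something with over 40 N, if the wrist force passes 120 N, or if a joint passes its speed limit or range.

### The arm

A 6-joint arm with a two-finger parallel gripper is mounted at the origin on a cart in front of the work surface, level with it; the furniture and walls round the work are solid. World frame = base frame: x ahead of the robot, y to its left, z up, the work surface at z = 0. Lengths are in m, angles in rad, forces in N, time in s.
With the tool pointing down it reaches from about 0.375 to 0.975 m from the base axis. Payload 3.8 kg.
Tool frame: the origin (TCP) lies midway between the tips of the shut fingers; the grasp point (between the pads) lies 19 mm behind it; z points along the fingers, y is the line along which they close (so a half turn about z gives the same grasp; the last joint's range is limited). The gripper opens to 85 mm and grips with 20 to 120 N. Pads are 22 mm wide; open, the fingers measure 114 mm over their backs; the gripper's body (76 mm by 85 mm) begins 54 mm behind the grasp point. The pads swing forward as they close: fully open they stand 13 mm farther back than shut.
Start: joints at [1.203, 0.264, 1.604, -0, 1.274, -0.037], TCP at [0.219, 0.638, 0.231] pointing down, gripper open.
Joint ranges: [-2.63, 2.63], [-0.94, 2.18], [0.31, 2.57], [-1.31, 4.45], [0, 2.66], [-2.55, 2.55]. Speed limits (rad/s): [2.57, 2.57, 3.14, 3.14, 3.14, 3.14].

### API

Orientations are given as a rotation vector (axis times angle).
In Python, from workcell import status, read_camera, workorder, masks_of gives the robot as it stands.
- The arm moves only by the tool drive_tool, never from a script. Its argument "rows" is a list of rows, each a list of 7 numbers: the turn, a rotation vector about the tool's x, y, z in degrees, then the shift along the tool's x, y, z in m, then the opening, from 0 (shut) to 1 (fully open). In form: [[ax, ay, az, tx, ty, tz, claw], ...]. A call has 1 to 8 rows; each row shifts and turns the commanded pose from where the row before left it, along the tool's axes as they then stand; what a row does not reach is not made up. A row lasts 1/12 s, in which the tool goes at most 41.7 mm and 7.16 degrees, less where a joint would pass 70% of its speed; a pose out of reach is approached as far as the arm can. A call is refused whole if a number of a shift passes 0.0417 or a number of a turn 7.16, either way. A call with a gripper value outside its range is refused whole. The fingers move at their own pace and stop on an object; "force" is the grip in N (left out, the last holds). Time passes only in rows, so rows that do not move let the fingers close. It gives the time, the measured TCP pose, the force, the opening and the grip force at its end, in the units of the state.
- status.read_state(): the state, without advancing time (a new reading comes with each control period).
- read_camera(name): name is "scene" or "top"; returns a dict with "color" (400x640x3 uint8, red, green, blue), "intrinsics" (3x3 intrinsics, pixels), "world_from_camera" (4x4, takes a point from camera to world coordinates). Camera axes: x right, y up, looking along -z (the intrinsics and any distortion apply to the point x, -y, -z); pixel columns grow to the right and rows downward; lengths in m; the calibration is good to about 2 mm. A picture is of the moment at which its call begins. There is no depth.
- workorder.finish_job(): hands the job in; it is judged then, once.
Trained networks look in a picture, given as the dict that the camera call returned (one of the last four; its "shot" number tells which), for a name from the list of things; names that differ only in an ending like _2 or _b are one class to them, and where a whole thing is asked for, a point or a joint stands for the part that bears it (a point fixed in the world has none). Each returns a list of dicts, best first, with "score" (0 to 1); they miss things now and then, are a little off and sometimes report something else, mostly with a low value. They report only what shows in the picture. A call takes as long as a camera call. They do not tell look-alikes from the thing itself.
- masks_of(picture, name): "mask" (400x640 bool, what is visible of it) and "bbox" ([left, top, right, bottom] in pixels, round what is visible of it).
The state is a dict: "time": time; "q": joint angles; "joint_vel": joint speeds; "joint_torque": joint torques, N m; "tool_pos": TCP position; "tcp_rot": TCP orientation; "wrist_force": force on the tool from outside, world axes, zero at the start; "torque": the same for the moment, N m; "width": opening from 0.0 (shut) to 1.0 (fully open); "grip_force": force on a finger pad.
Only numpy, scipy, OpenCV 4.12 (cv2) and the standard library are available. Lean on these libraries where they do the work, as an engineer would, in place of code of your own. Each camera call takes 0.05 s, during which the arm holds its last target. There are 200 camera calls.

## Working session

There is one attempt and no reset: what is moved stays moved. The work goes in short steps, Python scripts to look and compute and a tool call to move; the robot and the scene stay as the last step left them, time stands still between calls to the robot, and variables do not carry over. Pictures are saved under pics/ and viewed, at most 10 in all, crops included, and the job is handed in when it is done.

Besides the shell and the picture viewer there is one more tool, called as name(argument=value, ...) on one line, values as JSON. drive_tool: Moves the arm, as the interface text tells. Its arguments: {"type":"object","properties":{"rows":{"type":"array"},"force":{"type":"number"}},"required":["rows"]}

```bash
mkdir -p pics; ls; python3 - <<'E'
from workcell import status, read_camera, masks_of
import cv2,numpy as np
print(status.read_state())
for n in ["scene","top"]:
    p=read_camera(n); cv2.imwrite(f"pics/{n}0.png",p["color"][:,:,::-1])
    print(n,p["intrinsics"].tolist(),np.round(p["world_from_camera"],4).tolist(),p.keys())
    for t in ["board","left_stop","right_stop","straightedge","hold_down","hold_down_lip","anvil","marker_black","tweezers_2"]:
        print(t,[(round(float(d["score"]),2),[int(v) for v in d["bbox"]]) for d in masks_of(p,t)][:4])
E
```

```text
pics
{'time': 0.0, 'q': array([ 1.20311654e+00,  2.64773842e-01,  1.60540086e+00,  5.50949808e-05,
        1.27367753e+00, -3.68975540e-02]), 'joint_vel': array([-0.00010811, -0.00164641,  0.00143698,  0.000593  , -0.00132317,
       -0.00067728]), 'joint_torque': array([ 1.15344013e-03, -5.15090919e+01, -3.67331529e+01,  2.59976296e-04,
        1.27518547e-02, -3.07168840e-06]), 'tool_pos': array([0.21894635, 0.63772522, 0.22993357]), 'tcp_rot': array([-0.51716745, -3.09821787,  0.00345978]), 'wrist_force': array([-0.0813775 ,  0.50674164,  0.41066603]), 'torque': array([0.0607416 , 0.04538047, 0.00032416]), 'grip_force': 0.0, 'width': 0.9979641940533328}
scene [[405.4128249131495, 0.0, 325.2340492895943], [0.0, 405.4128249131495, 201.90429202145268], [0.0, 0.0, 1.0]] [[-0.6039, 0.4481, -0.6592, -0.2183], [-0.7971, -0.3332, 0.5036, 0.8035], [0.006, 0.8296, 0.5584, 0.7112], [0.0, 0.0, 0.0, 1.0]] dict_keys(['color', 'intrinsics', 'world_from_camera', 'shot'])
board [(0.95, [262, 194, 359, 281])]
left_stop []
right_stop []
straightedge [(0.65, [274, 228, 339, 272]), (0.63, [318, 195, 3
[... 374 characters left out ...]
4325708470114], [0.0, 376.4406878529923, 195.741861956218], [0.0, 0.0, 1.0]] [[0.015, 0.9898, -0.142, 0.4015], [-0.9997, 0.0174, 0.0158, 0.2245], [0.0181, 0.1417, 0.9897, 0.9385], [0.0, 0.0, 0.0, 1.0]] dict_keys(['color', 'intrinsics', 'world_from_camera', 'shot'])
board [(0.76, [223, 167, 329, 252])]
left_stop [(0.59, [240, 171, 244, 190])]
right_stop [(0.63, [290, 172, 294, 184])]
straightedge [(0.89, [395, 117, 449, 134]), (0.73, [230, 221, 311, 241]), (0.64, [226, 167, 330, 250])]
hold_down [(0.75, [312, 181, 332, 235])]
hold_down_lip [(0.58, [317, 175, 333, 235]), (0.55, [224, 164, 329, 251])]
anvil [(0.91, [285, 111, 309, 137])]
marker_black [(0.83, [320, 113, 369, 134])]
tweezers_2 []
```

```bash
python3 - <<'E'
import cv2
a=cv2.imread("pics/top0.png");b=cv2.imread("pics/scene0.png")
cv2.imwrite("pics/topc.png",cv2.resize(a[155:265,210:345],None,fx=5.4,fy=5.4,interpolation=cv2.INTER_CUBIC))
cv2.imwrite("pics/scenec.png",cv2.resize(b[150:295,245:400],None,fx=4.1,fy=4.1,interpolation=cv2.INTER_CUBIC))
E
```

```text
(no output)
```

View pics/topc.png

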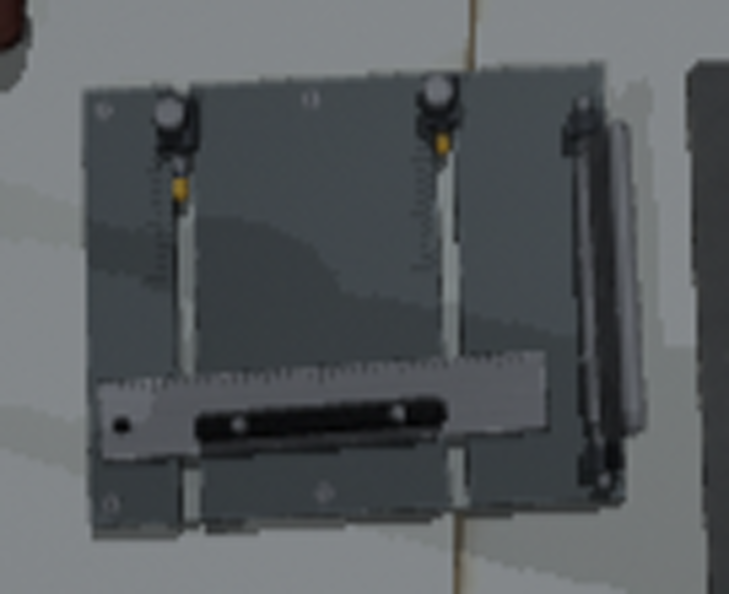

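View pics/scenec.png

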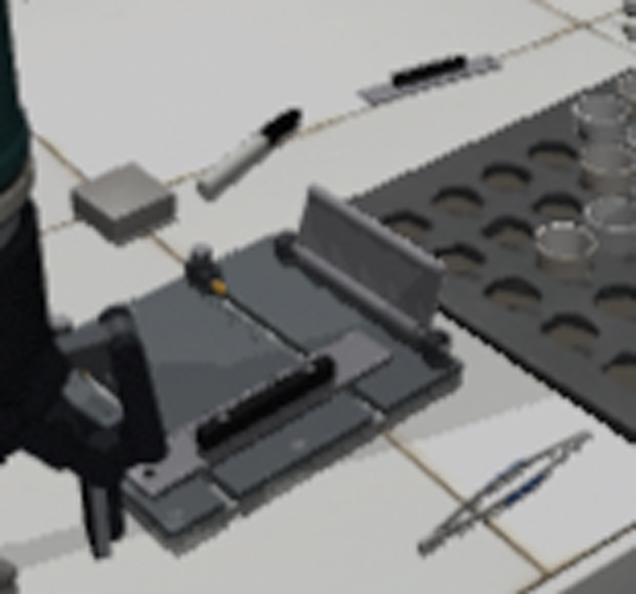

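View pics/top0.png

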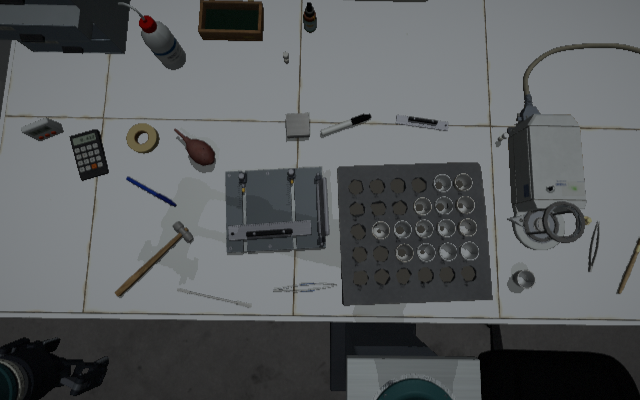

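Straightedge candidates in the top view are the one on the board (230–311, 221–241; about 80 px) and the one behind it (395–449, 117–134; about 54 px). The larger one on the board is the one needed, and the enlarged crop confirms it. The crop also shows the brass buttons at (180,190) and (442,143), with the hold-down open at the right.

```bash
cat > h.py <<'E'
import numpy as np, json
K={"scene":[405.4128,325.234,201.9043],"top":[376.4407,327.4326,195.7419]}
T={"scene":[[-0.6039,0.4481,-0.6592,-0.2183],[-0.7971,-0.3332,0.5036,0.8035],[0.006,0.8296,0.5584,0.7112]],
"top":[[0.015,0.9898,-0.142,0.4015],[-0.9997,0.0174,0.0158,0.2245],[0.0181,0.1417,0.9897,0.9385]]}
CR={"top":(5.4,210,155),"scene":(4.1,245,150)}
def ray(c,u,v,crop=True):
    if crop:
        s,a,b=CR[c];u=(u+.5)/s-.5+a;v=(v+.5)/s-.5+b
    f,cx,cy=K[c];M=np.array(T[c]);d=M[:,:3]@[(u-cx)/f,-(v-cy)/f,-1]
    return M[:,3],d
def atz(c,u,v,z,crop=True):
    o,d=ray(c,u,v,crop);return o+d*(z-o[2])/d[2]
def tri(pt,ps):
    (o1,d1),(o2,d2)=ray("top",*pt),ray("scene",*ps)
    s=np.linalg.lstsq(np.c_[d1,-d2],o2-o1,rcond=None)[0]
    a,b=o1+s[0]*d1,o2+s[1]*d2;return (a+b)/2,np.linalg.norm(a-b)
E
python3 - <<'E'
from h import *
np.set_printoptions(precision=4,suppress=True)
C=np.array([atz("top",*p,.016) for p in [(83,90),(604,66),(624,498),(93,527)]])
print(C)
src=np.array([[.1,.125],[.1,-.115],[-.1,-.115],[-.1,.125]])
# rigid fit
a=src-src.mean(0);b=C[:,:2]-C[:,:2].mean(0)
yaw=np.arctan2((a[:,0]*b[:,1]-a[:,1]*b[:,0]).sum(),(a*b).sum());R=np.array([[np.cos(yaw),-np.sin(yaw)],[np.sin(yaw),np.cos(yaw)]])
o=C[:,:2].mean(0)-R@src.mean(0);print("yaw",yaw,"o",o,"res",(src@R.T+o-C[:,:2])*1000)
def B(p):return R.T@(p[:2]-o)
for n,p,z in [("Lknob",(168,111),.044),("Ltip",(180,201),.020),("Rknob",(437,91),.044),("Rtip",(443,154),.020),("SE fl",(97,385),.021),("fr",(545,350),.021),("br",(547,430),.021),("bl",(105,460),.021),("ribL",(196,428),.037),("ribR",(447,411),.037),("lip1",(618,125),.0715),("lip2",(635,430),.0715),("rackTL",(688,62),.03)]:
    w=atz("top",*p,z);print(n,w,"board",B(w)*1000)
for n,a,b in [("ribL/back",(196,428),(202,436)),("ribR",(447,411),(332,364)),("SEfr",(545,350),(358,330)),("SEbl",(105,460),(150,495)),("Rknob",(437,91),(200,255)),("Rtip",(443,154),(225,290)),("lipfar",(618,125),(315,188)),("lipnear",(635,430),(441,268))]:
    print(n,*tri(a,b))
E
```

```text
[[0.5909 0.4655 0.016 ]
 [0.6067 0.2259 0.016 ]
 [0.4085 0.2134 0.016 ]
 [0.392  0.4504 0.016 ]]
yaw 0.06822704663651544 o [0.4999 0.3338] res [[ 0.2378 -0.1643]
 [ 0.746   0.0575]
 [-0.5253 -1.1641]
 [-0.4585  1.2709]]
Lknob [0.5763 0.42   0.044 ] board [82.1156 80.7161]
Ltip [0.5394 0.4178 0.02  ] board [45.145  81.0585]
Rknob [0.5876 0.3004 0.044 ] board [ 85.2881 -39.333 ]
Rtip [0.5633 0.2988 0.02  ] board [ 60.8773 -39.2237]
SE fl [0.4551 0.4508 0.021 ] board [-36.7003 119.7105]
fr [0.4741 0.2502 0.021 ] board [-31.3908 -81.6517]
br [0.4382 0.2486 0.021 ] board [-67.3716 -80.8624]
bl [0.4217 0.4455 0.021 ] board [-70.3456 116.6901]
ribL [0.436  0.4025 0.037 ] board [-59.0654  72.84  ]
ribR [0.4452 0.2924 0.037 ] board [-57.3807 -37.572 ]
lip1 [0.5684 0.2193 0.0715] board [  60.5165 -118.9792]
lip2 [0.4367 0.2099 0.0715] board [ -71.4352 -119.3463]
rackTL [0.6062 0.1875 0.03  ] board [  96.1204 -153.2412]
ribL/back [0.4355 0.4023 0.0345] 0.0017808842847070322
ribR [0.4459 0.2933 0.0308] 0.0011143599266153713
SEfr [0.4742 0.2503 0.0209] 0.00020142930626963271
SEbl [0.4224 0.4464 0.0204] 0.0019191830106376558
Rknob [0.5888 0.301  0.0391] 0.0004762851130533816
Rtip [0.5627 0.2986 0.0232] 7.650804060714447e-05
lipfar [0.5671 0.2185 0.0744] 0.0019338059732178694
lipnear [0.4371 0.2106 0.0767] 0.0017393140917732182
```

drive_tool(rows=[[0,0,0,-0.032,-0.0215,0,0.5],[0,0,0,-0.032,-0.0215,0,0.5],[0,0,0,-0.032,-0.0215,0,0.5],[0,0,0,-0.032,-0.0215,0,0.5],[0,0,0,-0.032,-0.0215,0,0.5],[0,0,0,-0.032,-0.0215,0,0.5],[0,0,0,-0.032,-0.0215,0,0.5],[0,0,0,-0.032,-0.0215,0,0.5]])

```text
time: 1.67
tool_pos: [0.4063, 0.391, 0.2316]
tcp_rot: [0.517, 3.098, 0.001]
wrist_force: [0.1, 0.0, 0.2]
width: 0.5
grip_force: 0.0
```

drive_tool(rows=[[0,0,7,0,0,0,0.5],[0,0,7,0,0,0,0.5],[0,0,7,0,0,0,0.5],[0,0,7,0,0,0,0.5],[0,0,7,0,0,0,0.5],[0,0,7,0,0,0,0.5],[0,0,7,0,0,0,0.5],[0,0,7,0,0,0,0.5]])

```text
time: 2.33
tool_pos: [0.4055, 0.3926, 0.2314]
tcp_rot: [-1.919, -2.487, -0.0]
wrist_force: [-0.3, 0.4, -0.0]
width: 0.497
grip_force: 0.0
```

```bash
cat > d.py <<'E'
# usage: d.py x y z yaw_of_tool_y(rad): remaining in tool axes
import sys,numpy as np
from workcell import status
from scipy.spatial.transform import Rotation as Ro
s=status.read_state();R=Ro.from_rotvec(s["tcp_rot"]).as_matrix()
x,y,z,a=map(float,sys.argv[1:5])
G=np.c_[[np.sin(a),-np.cos(a),0],[np.cos(a),np.sin(a),0],[0,0,-1]]
print("t",s["time"],"pos",s["tool_pos"].round(4),"yaw",round(np.arctan2(R[1,1],R[0,1]),4),"w",round(s["width"],3),"gf",s["grip_force"],"F",s["wrist_force"].round(2),"M",s["torque"].round(3))
d=np.array([x,y,z])-s["tool_pos"]
print("turn deg",np.degrees(Ro.from_matrix(R.T@G).as_rotvec()).round(2),"shift now",(R.T@d).round(4),"shift after turn",(G.T@d).round(4))
E
python3 d.py 0.4407 0.3478 0.1 0.087
```

```text
t 2.3333 pos [0.4055 0.3926 0.2314] yaw 0.2564 w 0.497 gf 0.0 F [-0.27  0.41 -0.01] M [-0.013 -0.026  0.026]Traceback (most recent call last):
  File "d.py", line 10, in <module>
    print("turn deg",np.degrees(Ro.from_matrix(R.T@G).as_rotvec()).round(2),"shift now",(R.T@d).round(4),"shift after turn",(G.T@d).round(4))
                                ~~~~~~~~~~~~~~^^^^^^^
  File "scipy/spatial/transform/_rotation.pyx", line 1143, in scipy.spatial.transform._rotation.Rotation.from_matrix
ValueError: Non-positive determinant (left-handed or null coordinate frame) in rotation matrix 0: [[-9.85679030e-01 -1.68632234e-01 -1.37078835e-04]
 [-1.68632211e-01  9.85679030e-01 -1.66137485e-04]
 [-1.63131869e-04  1.40642328e-04  9.99999977e-01]].
```

```bash
sed -i 's/\[np.sin(a),-np.cos(a),0\]/[-np.sin(a),np.cos(a),0]/' d.py
python3 d.py 0.4407 0.3478 0.1 0.087
```

```text
t 2.3333 pos [0.4055 0.3926 0.2314] yaw 0.2564 w 0.497 gf 0.0 F [-0.27  0.41 -0.01] M [-0.013 -0.026  0.026]
turn deg [ 0.01 -0.01  9.71] shift now [-0.0522  0.0226  0.1314] shift after turn [-0.0476  0.0312  0.1314]
```

drive_tool(rows=[[0,0,4.85,0,0,0,0.45],[0,0,4.86,0,0,0,0.45],[0,0,0,-0.0119,0.0078,0.033,0.45],[0,0,0,-0.0119,0.0078,0.033,0.45],[0,0,0,-0.0119,0.0078,0.033,0.45],[0,0,0,-0.0119,0.0078,0.033,0.45],[0,0,0,0,0,0,0.45],[0,0,0,0,0,0,0.45]])

```text
time: 3.0
tool_pos: [0.4395, 0.3465, 0.0972]
tcp_rot: [-2.117, -2.32, 0.008]
wrist_force: [-0.3, -0.0, 0.2]
width: 0.447
grip_force: 0.0
```

```bash
python3 d.py 0.4407 0.3478 0.025 0.087; python3 - <<'E'
from workcell import read_camera
import cv2
a=read_camera("top")["color"][:,:,::-1];b=read_camera("scene")["color"][:,:,::-1]
cv2.imwrite("pics/s1.png",cv2.resize(b[150:295,245:400],None,fx=4.1,fy=4.1,interpolation=cv2.INTER_CUBIC))
E
```

```text
t 3.0 pos [0.4395 0.3465 0.0972] yaw 0.0916 w 0.447 gf 0.0 F [-0.29 -0.02  0.21] M [-0.01  -0.03  -0.018]
turn deg [-0.27  0.14  0.26] shift now [0.0013 0.0016 0.0722] shift after turn [0.0012 0.0013 0.0722]
```

View pics/s1.png

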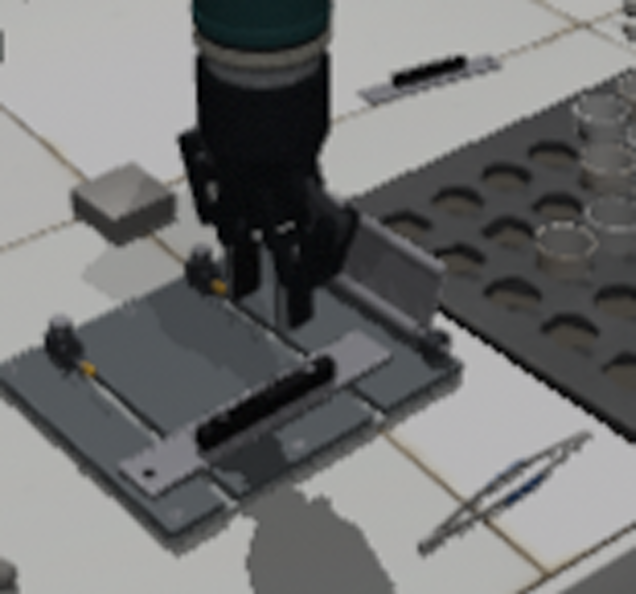

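The gripper is above the rib, with its fingers closing across it. The left button is now visible at (90,370) and the right one at (220,287).

drive_tool(rows=[[0,0,0,0.0006,0.0006,0.018,0.4],[0,0,0,0.0006,0.0007,0.018,0.4],[0,0,0,0,0,0.018,0.4],[0,0,0,0,0,0.016,0.4],[0,0,0,0,0,0,0.4],[0,0,0,0,0,0,0.4]], force=20)

```text
time: 3.6
tool_pos: [0.4427, 0.3507, 0.0309]
tcp_rot: [2.115, 2.323, 0.003]
wrist_force: [0.3, 0.0, 1.0]
width: 0.398
grip_force: 0.0
```

```bash
python3 d.py 0.4407 0.3478 0.025 0.087; python3 - <<'E'
from h import *
print(*tri((180,201),(95,374)),*tri((443,154),(226,291)))
E
```

```text
t 3.6 pos [0.4427 0.3507 0.0309] yaw 0.0939 w 0.398 gf 0.0 F [0.29 0.01 1.03] M [ 0.056  0.054 -0.055]
turn deg [ 0.09 -0.06  0.4 ] shift now [-0.0027 -0.0023  0.0059] shift after turn [-0.0027 -0.0023  0.0059]
[0.53878488 0.41698299 0.0222005 ] 0.0008226340949056491 [0.56255905 0.29831493 0.02240456] 0.0008828862498973012
```

drive_tool(rows=[[0,0,0,-0.001,-0.001,0.002,0.4],[0,0,0,0,0,0.002,0.4],[0,0,0,0,0,0,0.4]])

```text
time: 3.85
tool_pos: [0.442, 0.349, 0.0266]
tcp_rot: [2.115, 2.322, 0.004]
wrist_force: [-0.3, -1.3, -0.0]
width: 0.406
grip_force: 0.0
```

```bash
python3 d.py 0.4407 0.3478 0.025 0.087
```

```text
t 3.85 pos [0.442  0.349  0.0266] yaw 0.0933 w 0.406 gf 0.0 F [-0.25 -1.31 -0.01] M [ 0.025  0.038 -0.015]
turn deg [ 0.11 -0.07  0.36] shift now [-0.0011 -0.0014  0.0016] shift after turn [-0.0011 -0.0014  0.0016]
```

Close gently on the rib.

drive_tool(rows=[[0,0,0.3,0,-0.001,0,0.25],[0,0,0,0,0,0,0.15],[0,0,0,0,0,0,0.05],[0,0,0,0,0,0,0.05],[0,0,0,0,0,0,0.05],[0,0,0,0,0,0,0.05]], force=20)

```text
time: 4.35
tool_pos: [0.4411, 0.3486, 0.0262]
tcp_rot: [2.121, 2.317, 0.003]
wrist_force: [1.6, -0.6, 5.1]
width: 0.135
grip_force: 23.1
```

```bash
python3 d.py 0.5304 0.3557 0.0255 0.198
```

```text
t 4.35 pos [0.4411 0.3486 0.0262] yaw 0.0879 w 0.135 gf 23.12214106321335 F [ 1.59 -0.56  5.12] M [-0.083 -0.005 -0.007]
turn deg [ 0.09 -0.04 -6.31] shift now [-0.0008  0.0896  0.0008] shift after turn [-0.0106  0.0889  0.0007]
```

drive_tool(rows=[[0,0,-2.1,0,0.004,-0.0007,0.05],[0,0,-2.1,-0.001,0.008,0,0.05],[0,0,-2.1,-0.0019,0.012,0,0.05],[0,0,0,-0.0019,0.012,0,0.05],[0,0,0,-0.0019,0.012,0,0.05],[0,0,0,-0.0019,0.012,0,0.05],[0,0,0,-0.001,0.008,0,0.05],[0,0,0,0,0.004,0,0.05]])

```text
time: 5.02
tool_pos: [0.511, 0.3511, 0.0261]
tcp_rot: [-1.99, -2.427, 0.007]
wrist_force: [-11.6, -1.2, 14.5]
width: 0.132
grip_force: 24.2
```

drive_tool(rows=[[0,0,0,0,0,0,0.05],[0,0,0,0,0,0,0.05]])

```text
time: 5.18
tool_pos: [0.5115, 0.3512, 0.0262]
tcp_rot: [-1.99, -2.428, 0.005]
wrist_force: [-3.6, -0.9, 7.6]
width: 0.136
grip_force: 23.3
```

```bash
python3 d.py 0.5304 0.3557 0.0255 0.198; python3 - <<'E'
from workcell import read_camera
import cv2
a=read_camera("top")["color"][:,:,::-1];b=read_camera("scene")["color"][:,:,::-1]
cv2.imwrite("pics/raw_t2.png",a)
x=cv2.resize(a[155:265,210:345],None,fx=5.4,fy=5.4,interpolation=cv2.INTER_CUBIC)
cv2.imwrite("pics/t2.png",x)
cv2.imwrite("pics/s2.png",cv2.resize(b[150:295,245:400],None,fx=4.1,fy=4.1,interpolation=cv2.INTER_CUBIC))
E
```

```text
t 5.1833 pos [0.5115 0.3512 0.0262] yaw 0.1975 w 0.136 gf 23.347831964492798 F [-3.61 -0.91  7.57] M [-0.118  0.702 -0.   ]
turn deg [-0.2   0.02 -0.03] shift now [0.0007 0.0194 0.0006] shift after turn [0.0007 0.0194 0.0007]
```

View pics/t2.png

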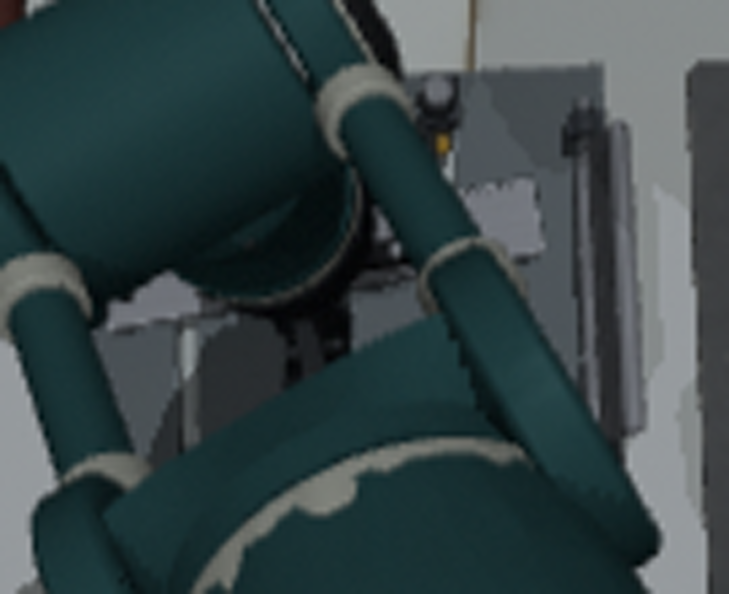

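drive_tool(rows=[[0,0,0,0,0,-0.0005,0.05],[0,0,0,0,0,-0.0005,0.05],[0,0,0,0,0,0,0.05]])

```text
time: 5.53
tool_pos: [0.5119, 0.3511, 0.0262]
tcp_rot: [-1.991, -2.429, 0.003]
wrist_force: [-2.0, -0.3, 0.3]
width: 0.135
grip_force: 22.5
```

```bash
python3 d.py 0.5304 0.3557 0.0255 0.198; python3 - <<'E'
from h import *
fr,br,bl=[atz("top",*p,.021) for p in [(533,178),(545,250),(105,331)]]
print(fr,br,bl); e=bl-br; print("yaw",np.arctan2(-e[0],e[1]),np.linalg.norm(e),np.linalg.norm(fr-br))
x=np.array([.98,.197]);
for t in [(.5394,.4178),(.5633,.2988),(.5388,.417),(.5626,.2983)]:print("gap to front line via fr",x@(np.array(t)-fr[:2]),"via br",x@(np.array(t)-br[:2])-.035)
E
```

```text
t 5.5333 pos [0.5119 0.3511 0.0262] yaw 0.1979 w 0.135 gf 22.471999526023865 F [-2.03 -0.32  0.26] M [ 0.053  0.332 -0.039]
turn deg [-0.11  0.03 -0.01] shift now [0.0008 0.019  0.0007] shift after turn [0.0008 0.019  0.0007]
[0.55271887 0.25738747 0.021     ] [0.5196417  0.25119915 0.021     ] [0.47942725 0.44844572 0.021     ]
yaw 0.2011226808025784 0.2013042776708994 0.033651065499579726
gap to front line via fr 0.01854877662631476 via br 0.017183498285923672
gap to front line via fr 0.01852777662631479 via br 0.0171624982859237
gap to front line via fr 0.01780317662631471 via br 0.016437898285923618
gap to front line via fr 0.017743276626314756 via br 0.016377998285923664
```

View pics/s2.png

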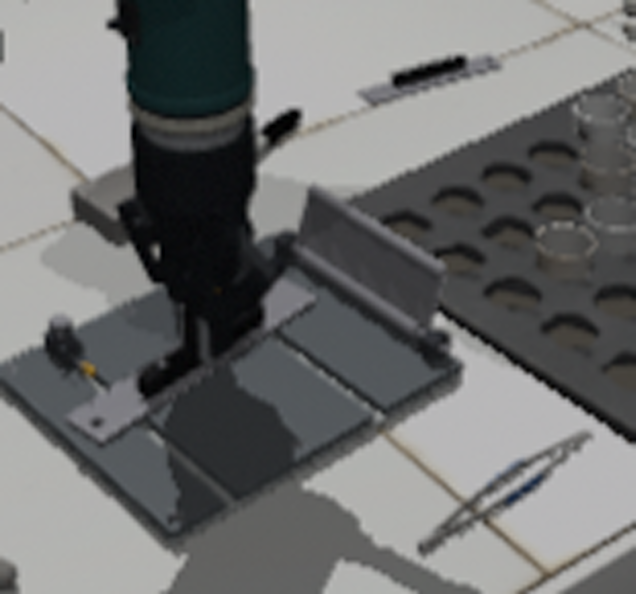

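The straightedge is held and parallel to the button line. The measured gap is about 17 mm, and the buttons take 3 mm more.

drive_tool(rows=[[0,0,0,0,0.003,0,0.05],[0,0,0,0,0.004,0,0.05],[0,0,0,0,0.004,0,0.05],[0,0,0,0,0.002,0,0.05],[0,0,0,0,0.001,0,0.05],[0,0,0,0,0,0,0.05],[0,0,0,0,0,0,0.05]])

```text
time: 6.12
tool_pos: [0.5267, 0.3541, 0.0267]
tcp_rot: [-1.991, -2.43, 0.0]
wrist_force: [0.1, -0.6, -2.6]
width: 0.131
grip_force: 22.1
```

```bash
python3 d.py 0.5304 0.3557 0.0255 0.198
```

```text
t 6.1167 pos [0.5267 0.3541 0.0267] yaw 0.1977 w 0.131 gf 22.097774147987366 F [ 0.12 -0.63 -2.57] M [-0.004 -0.038 -0.026]
turn deg [-0.02  0.01 -0.02] shift now [0.0008 0.004  0.0012] shift after turn [0.0008 0.004  0.0012]
```

drive_tool(rows=[[0,0,0,0,0.0005,0.0003,0.05],[0,0,0,0,0.0005,0,0.05],[0,0,0,0,0.0005,0,0.05],[0,0,0,0,0.0005,0,0.05],[0,0,0,0,0,0,0.05]])

```text
time: 6.53
tool_pos: [0.5286, 0.3547, 0.0267]
tcp_rot: [1.991, 2.43, 0.0]
wrist_force: [0.5, 0.1, -2.2]
width: 0.132
grip_force: 22.1
```

```bash
python3 d.py 0.5304 0.3557 0.0255 0.198
```

```text
t 6.5333 pos [0.5286 0.3547 0.0267] yaw 0.1979 w 0.132 gf 22.08725094795227 F [ 0.51  0.08 -2.22] M [ 0.038 -0.018  0.025]
turn deg [ 0.01 -0.   -0.01] shift now [0.0007 0.002  0.0012] shift after turn [0.0007 0.002  0.0012]
```

drive_tool(rows=[[0,0,0,0,0.0003,0,0.05],[0,0,0,0,0.0003,0,0.05],[0,0,0,0,0,0,0.05],[0,0,0,0,0,0,0.05]])

```text
time: 6.87
tool_pos: [0.529, 0.3547, 0.0267]
tcp_rot: [-1.991, -2.43, 0.0]
wrist_force: [-0.6, 0.6, -2.6]
width: 0.133
grip_force: 22.1
```

```bash
python3 d.py 0.5304 0.3557 0.0255 0.198
```

```text
t 6.8667 pos [0.529  0.3547 0.0267] yaw 0.1978 w 0.133 gf 22.114268839359283 F [-0.56  0.63 -2.56] M [-0.008  0.081 -0.064]
turn deg [-0.01  0.   -0.01] shift now [0.0007 0.0015 0.0012] shift after turn [0.0007 0.0015 0.0012]
```

drive_tool(rows=[[0,0,0,0,0.0003,0,0.05],[0,0,0,0,0.0003,0,0.05],[0,0,0,0,0,0,0.05],[0,0,0,0,0,0,0.05]])

```text
time: 7.2
tool_pos: [0.5297, 0.3548, 0.0267]
tcp_rot: [-1.991, -2.43, 0.0]
wrist_force: [0.1, 0.4, -1.8]
width: 0.131
grip_force: 22.1
```

```bash
python3 d.py 0.5304 0.3557 0.0255 0.198
```

```text
t 7.2 pos [0.5297 0.3548 0.0267] yaw 0.1978 w 0.131 gf 22.124663293361664 F [ 0.08  0.45 -1.83] M [-0.056  0.097 -0.015]
turn deg [-0.    0.   -0.01] shift now [0.0007 0.0009 0.0012] shift after turn [0.0007 0.0009 0.0012]
```

drive_tool(rows=[[0,0,0,0,0.0003,0,0.05],[0,0,0,0,0.0003,0,0.05],[0,0,0,0,0,0,0.05],[0,0,0,0,0,0,0.05]])

```text
time: 7.53
tool_pos: [0.5302, 0.3549, 0.0266]
tcp_rot: [-1.991, -2.43, 0.0]
wrist_force: [-0.5, -1.2, -2.7]
width: 0.13
grip_force: 22.1
```

```bash
python3 d.py 0.5304 0.3557 0.0255 0.198
```

```text
t 7.5333 pos [0.5302 0.3549 0.0266] yaw 0.1979 w 0.13 gf 22.118223309516907 F [-0.47 -1.18 -2.68] M [-0.061  0.156 -0.037]
turn deg [-0.01  0.01 -0.01] shift now [0.0007 0.0003 0.0011] shift after turn [0.0007 0.0003 0.0011]
```

drive_tool(rows=[[0,0,0,0,0.0003,0,0.05],[0,0,0,0,0.0003,0,0.05],[0,0,0,0,0,0,0.05],[0,0,0,0,0,0,0.05]])

```text
time: 7.87
tool_pos: [0.5309, 0.3551, 0.0267]
tcp_rot: [-1.991, -2.43, 0.0]
wrist_force: [-0.9, -1.6, -3.3]
width: 0.131
grip_force: 22.1
```

```bash
python3 d.py 0.5304 0.3557 0.0255 0.198
```

```text
t 7.8667 pos [0.5309 0.3551 0.0267] yaw 0.1979 w 0.131 gf 22.100400030612946 F [-0.88 -1.57 -3.29] M [-0.104  0.116  0.003]
turn deg [-0.    0.   -0.01] shift now [ 0.0007 -0.0003  0.0012] shift after turn [ 0.0007 -0.0003  0.0012]
```

drive_tool(rows=[[0,0,0,0,0.0003,0,0.05],[0,0,0,0,0,0,0.05],[0,0,0,0,0,0,0.05]])

```text
time: 8.12
tool_pos: [0.5311, 0.3551, 0.0266]
tcp_rot: [-1.991, -2.43, 0.0]
wrist_force: [0.0, -0.2, -2.3]
width: 0.13
grip_force: 22.1
```

```bash
python3 d.py 0.5304 0.3557 0.0255 0.198
```

```text
t 8.1167 pos [0.5311 0.3551 0.0266] yaw 0.1978 w 0.13 gf 22.090465128421783 F [ 0.03 -0.19 -2.27] M [-0.199  0.077 -0.062]
turn deg [-0.01  0.   -0.01] shift now [ 0.0007 -0.0006  0.0011] shift after turn [ 0.0007 -0.0006  0.0011]
```

drive_tool(rows=[[0,0,0,0,0.0003,0,0.05],[0,0,0,0,0,0,0.05],[0,0,0,0,0,0,0.05]])

```text
time: 8.37
tool_pos: [0.5314, 0.3552, 0.0266]
tcp_rot: [-1.991, -2.43, 0.0]
wrist_force: [-0.5, -1.7, -3.2]
width: 0.136
grip_force: 22.1
```

drive_tool(rows=[[0,0,0,0,0.0003,0,0.05],[0,0,0,0,0,0,0.05],[0,0,0,0,0,0,0.05]])

```text
time: 8.62
tool_pos: [0.5317, 0.3553, 0.0266]
tcp_rot: [-1.991, -2.43, 0.0]
wrist_force: [-0.9, -0.1, -1.3]
width: 0.127
grip_force: 22.1
```

```bash
python3 d.py 0.5304 0.3557 0.0255 0.198
```

```text
t 8.6167 pos [0.5317 0.3553 0.0266] yaw 0.1979 w 0.127 gf 22.093186676502228 F [-0.89 -0.12 -1.25] M [-0.122  0.152 -0.011]
turn deg [-0.01  0.   -0.01] shift now [ 0.0007 -0.0012  0.0011] shift after turn [ 0.0007 -0.0012  0.0011]
```

drive_tool(rows=[[0,0,0,0,0.0003,0,0.05],[0,0,0,0,0,0,0.05],[0,0,0,0,0,0,0.05]])

```text
time: 8.87
tool_pos: [0.5318, 0.3552, 0.0266]
tcp_rot: [-1.991, -2.43, 0.001]
wrist_force: [-2.0, -1.5, -1.9]
width: 0.133
grip_force: 22.2
```

drive_tool(rows=[[0,0,0,0,0.0003,0,0.05],[0,0,0,0,0,0,0.05],[0,0,0,0,0,0,0.05]])

```text
time: 9.12
tool_pos: [0.5319, 0.3553, 0.0265]
tcp_rot: [-1.991, -2.43, 0.001]
wrist_force: [-2.5, -1.0, -2.0]
width: 0.133
grip_force: 22.2
```

```bash
python3 d.py 0.5304 0.3557 0.0255 0.198; python3 - <<'E'
from workcell import read_camera
import cv2
a=read_camera("top")["color"][:,:,::-1];b=read_camera("scene")["color"][:,:,::-1]
x=cv2.resize(a[165:215,275:325],(480,480),interpolation=cv2.INTER_CUBIC)
y=cv2.resize(b[215:255,250:290],(300,300),interpolation=cv2.INTER_CUBIC)
import numpy as np
c=np.zeros((480,780,3),np.uint8);c[:,:480]=x;c[:300,480:]=y
cv2.imwrite("pics/c3.png",cv2.convertScaleAbs(c,alpha=1.6))
E
```

```text
t 9.1167 pos [0.5319 0.3553 0.0265] yaw 0.1979 w 0.133 gf 22.237063944339752 F [-2.48 -1.   -1.95] M [-0.236  0.558 -0.062]
turn deg [-0.05  0.01 -0.  ] shift now [ 0.0007 -0.0014  0.001 ] shift after turn [ 0.0007 -0.0014  0.001 ]
```

View pics/c3.png

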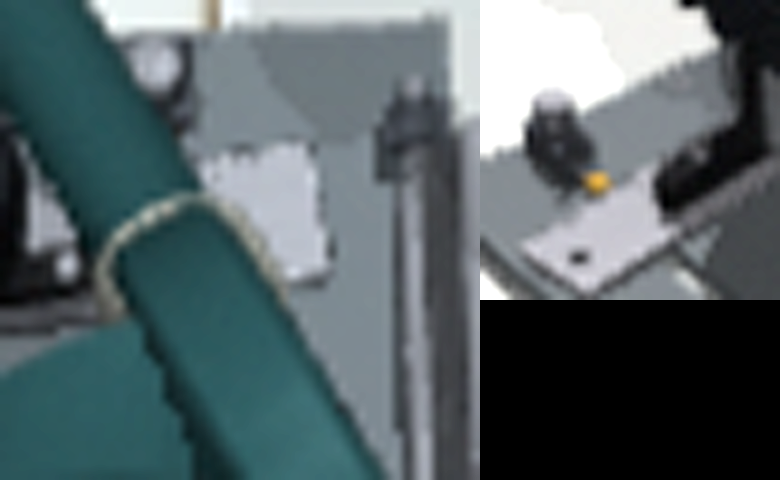

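```bash
cat > avg.py <<'E'
import numpy as np
from workcell import status, read_camera
from scipy.spatial.transform import Rotation as Ro
S=[]
for i in range(10):
    read_camera("top");s=status.read_state();R=Ro.from_rotvec(s["tcp_rot"]).as_matrix()
    S.append(np.r_[s["wrist_force"],s["torque"],s["tool_pos"]*1000,1000*np.arctan2(R[1,1],R[0,1])])
S=np.array(S);print(s["time"],"F",S.mean(0)[:3].round(2),"M",S.mean(0)[3:6].round(3),"pos mm",S.mean(0)[6:9].round(2),"yaw mrad",S.mean(0)[9].round(2),"sd",S.std(0).round(2))
E
python3 avg.py
```

```text
9.7167 F [-3.57 -1.71 -1.52] M [-0.276  0.648 -0.023] pos mm [532.03 355.28  26.56] yaw mrad 197.87 sd [0.65 0.5  0.4  0.03 0.05 0.03 0.03 0.01 0.02 0.04]
```

Force along the push is about 3.8 N and the z moment is about 0, so both buttons are solid at about 1.9 N each. I'll set the weight down before letting go.

drive_tool(rows=[[0,0,0,0,0,0.0003,0.05],[0,0,0,0,0,0.0003,0.05],[0,0,0,0,0,0,0.05],[0,0,0,0,0,0,0.05],[0,0,0,0,0,0,0.05],[0,0,0,0,0,0,0.05]])

```text
time: 10.22
tool_pos: [0.5322, 0.3553, 0.0262]
tcp_rot: [-1.991, -2.43, 0.001]
wrist_force: [-4.3, -1.6, 0.5]
width: 0.135
grip_force: 22.5
```

```bash
python3 avg.py
```

```text
10.7167 F [-4.69 -2.13  0.  ] M [-0.336  0.818 -0.025] pos mm [532.16 355.33  26.2 ] yaw mrad 197.84 sd [0.38 0.39 0.36 0.02 0.03 0.04 0.01 0.01 0.02 0.03]
```

drive_tool(rows=[[0,0,0,0,0,0,0.18],[0,0,0,0,0,0,0.22],[0,0,0,0,0,0,0.26],[0,0,0,0,0,0,0.3],[0,0,0,0,0,0,0.34],[0,0,0,0,0,0,0.34]])

```text
time: 11.22
tool_pos: [0.5329, 0.3557, 0.0265]
tcp_rot: [1.991, 2.43, 0.002]
wrist_force: [-0.3, -0.9, -0.3]
width: 0.341
grip_force: 0.0
```

```bash
python3 d.py 0.5321 0.3553 0.1 0.198
```

```text
t 11.2167 pos [0.5329 0.3557 0.0265] yaw 0.1979 w 0.341 gf 0.0 F [-0.26 -0.95 -0.29] M [-0.011  0.017 -0.023]
turn deg [ 0.07 -0.02 -0.01] shift now [-0.0002 -0.0008 -0.0735] shift after turn [-0.0002 -0.0009 -0.0735]
```

drive_tool(rows=[[0,0,0,0,-0.0008,-0.005,0.34],[0,0,0,0,0,-0.01,0.34],[0,0,0,0,0,-0.03,0.34],[0,0,0,0,0,-0.04,0.3],[0,0,3.7,0,0,-0.04,0.2],[0,0,3.7,0,0,0,0],[0,0,0,0,0,0,0]])

```text
time: 11.8
tool_pos: [0.5344, 0.357, 0.157]
tcp_rot: [2.144, 2.293, 0.014]
wrist_force: [0.5, 0.5, -0.2]
width: -0.0
grip_force: 0.0
```

drive_tool(rows=[[0,0,0,-0.035,-0.008,0,0],[0,0,0,-0.035,-0.008,0,0],[0,0,0,-0.035,-0.008,0,0],[0,0,0,-0.035,-0.008,0,0],[0,0,0,-0.027,-0.008,0,0],[0,0,0,0,0,0,0],[0,0,0,0,0,0,0]])

```text
time: 12.38
tool_pos: [0.5019, 0.1844, 0.1501]
tcp_rot: [-2.144, -2.294, 0.003]
wrist_force: [-0.6, 0.1, 0.2]
width: 0.003
grip_force: 0.0
```

```bash
python3 d.py 0.5045 0.1866 0.064 0.068; python3 - <<'E'
from workcell import read_camera
import cv2,numpy as np
a=read_camera("top")["color"][:,:,::-1];b=read_camera("scene")["color"][:,:,::-1]
np.save("pics/a.npy",a)
x=cv2.resize(a[155:255,215:345],None,fx=3,fy=3,interpolation=cv2.INTER_CUBIC)
y=cv2.resize(b[150:290,250:390],(390,390),interpolation=cv2.INTER_CUBIC)
c=np.zeros((390,780,3),np.uint8);c[:300,:390]=x;c[:,390:]=y
cv2.imwrite("pics/c4.png",cv2.convertScaleAbs(c,alpha=1.5))
E
```

```text
t 12.3833 pos [0.5019 0.1844 0.1501] yaw 0.0674 w 0.003 gf 0.0 F [-0.57  0.14  0.19] M [-0.058 -0.011  0.001]
turn deg [-0.12  0.02 -0.03] shift now [0.0021 0.0029 0.0861] shift after turn [0.0021 0.0027 0.0861]
```

View pics/c4.png

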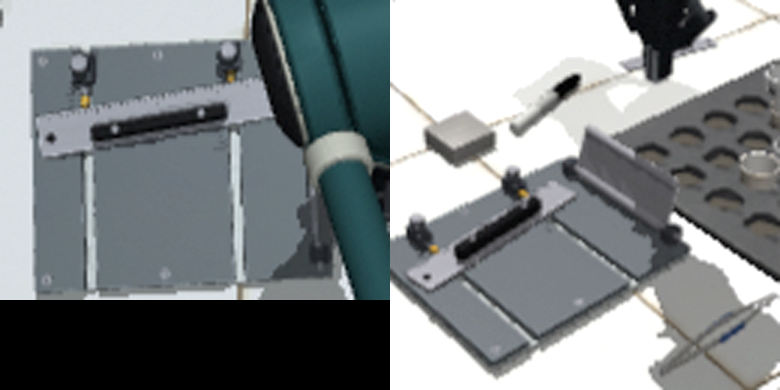

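The straightedge lies against both buttons: top-view crop (85,105) and (231,80), scene crop (432,248) and (523,193). The tool is above and to the right of the open bar.

drive_tool(rows=[[0,0,0,0.0005,0,0.03,0],[0,0,0,0,0,0.03,0],[0,0,0,0,0,0.015,0],[0,0,0,0,0,0.01,0],[0,0,0,0,0,0,0]])

```text
time: 12.9
tool_pos: [0.5011, 0.1868, 0.0633]
tcp_rot: [-2.14, -2.296, 0.007]
wrist_force: [0.2, -0.6, -0.1]
width: -0.004
grip_force: 0.0
```

```bash
python3 d.py 0.5045 0.1866 0.064 0.068
```

```text
t 12.9 pos [0.5011 0.1868 0.0633] yaw 0.0705 w -0.004 gf 0.0 F [ 0.22 -0.56 -0.12] M [-0.039  0.017 -0.064]
turn deg [-0.29  0.06  0.14] shift now [-0.0004  0.0034 -0.0008] shift after turn [-0.0004  0.0034 -0.0007]
```

drive_tool(rows=[[0,0,0,0.004,0,0,0],[0,0,0,0.004,0,0,0],[0,0,0,0.004,0,0,0],[0,0,0,0.004,0,0,0],[0,0,0,0.004,0,0,0],[0,0,0,0.004,0,0,0],[0,0,0,0.002,0,0,0],[0,0,0,0.002,0,0,0]])

```text
time: 13.57
tool_pos: [0.5012, 0.2148, 0.0663]
tcp_rot: [2.144, 2.297, 0.001]
wrist_force: [-0.2, -0.6, -0.1]
width: -0.0
grip_force: 0.3
```

drive_tool(rows=[[0,0,0,0.003,0,0,0],[0,0,0,0.003,0,0,0],[0,0,0,0.003,0,0,0],[0,0,0,0.002,0,0,0],[0,0,0,0.002,0,0,0],[0,0,0,0,0,0,0]])

```text
time: 14.07
tool_pos: [0.5001, 0.2277, 0.0659]
tcp_rot: [-2.143, -2.296, 0.0]
wrist_force: [-0.6, 0.5, 0.5]
width: 0.001
grip_force: 0.0
```

```bash
python3 d.py 0.5045 0.1866 0.064 0.068; python3 - <<'E'
from workcell import read_camera
import cv2,numpy as np
b=read_camera("scene")["color"][:,:,::-1]
cv2.imwrite("pics/c5.png",cv2.convertScaleAbs(cv2.resize(b[150:290,250:390],(500,500),interpolation=cv2.INTER_CUBIC),alpha=1.5))
E
```

```text
t 14.0667 pos [0.5001 0.2277 0.0659] yaw 0.0689 w 0.001 gf 0.0 F [-0.63  0.54  0.51] M [ 0.005 -0.047 -0.051]
turn deg [-0.02 -0.01  0.05] shift now [-0.0413  0.0016  0.0019] shift after turn [-0.0413  0.0016  0.0019]
```

View pics/c5.png

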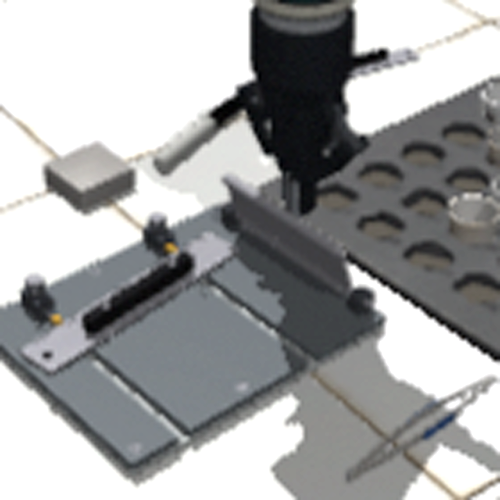

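The bar is past upright and leaning left in the scene crop, with its lip running from (230,180) to (350,290). It should be falling now. I'll back off and let it come down.

drive_tool(rows=[[0,0,0,0,0,0,0],[0,0,0,0,0,0,0],[0,0,0,0,0,0,0],[0,0,0,0,0,0,0],[0,0,0,0,0,0,0],[0,0,0,0,0,0,0],[0,0,0,0,0,0,0],[0,0,0,0,0,0,0]])

```text
time: 14.78
tool_pos: [0.5003, 0.2273, 0.0661]
tcp_rot: [-2.144, -2.296, 0.0]
wrist_force: [-0.6, 0.7, 0.3]
width: 0.004
grip_force: 0.0
```

drive_tool(rows=[[0,0,0,-0.015,0,-0.01,0],[0,0,0,-0.02,0,-0.03,0],[0,0,0,-0.03,0,-0.03,0],[0,0,0,-0.04,0,0,0],[0,0,0,-0.04,0,0,0],[0,0,0,-0.04,0,0,0],[0,0,0,-0.04,0,0,0],[0,0,0,0,0,0,0]])

```text
time: 15.45
tool_pos: [0.5162, -0.0027, 0.136]
tcp_rot: [2.148, 2.289, -0.002]
wrist_force: [0.6, 1.3, -0.3]
width: 0.004
grip_force: 0.0
```

```bash
python3 - <<'E'
from workcell import read_camera
import cv2,numpy as np
a=read_camera("top")["color"][:,:,::-1];b=read_camera("scene")["color"][:,:,::-1]
cv2.imwrite("pics/a6.png",a)
c=np.zeros((390,780,3),np.uint8)
c[:300,:390]=cv2.resize(a[155:255,215:345],None,fx=3,fy=3,interpolation=cv2.INTER_CUBIC)
c[:,390:]=cv2.resize(b[150:290,250:390],(390,390),interpolation=cv2.INTER_CUBIC)
cv2.imwrite("pics/c6.png",cv2.convertScaleAbs(c,alpha=1.5))
E
```

```text
(no output)
```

View pics/c6.png

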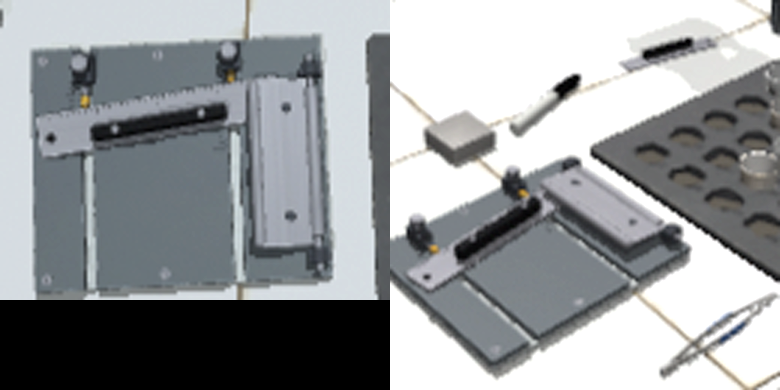

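```bash
python3 - <<'E'
from workcell import read_camera,status
import cv2,numpy as np
g=lambda i:cv2.cvtColor(i,cv2.COLOR_BGR2GRAY).astype(np.float32)
a0=np.load("pics/a.npy");a1=read_camera("top")["color"][:,:,::-1].copy();b=read_camera("scene")["color"][:,:,::-1]
s=np.s_[188:212,222:292]
print("top, after bar vs before (px, 2.5mm/px)",cv2.phaseCorrelate(g(np.ascontiguousarray(a0[s])),g(np.ascontiguousarray(a1[s]))))
c3=cv2.imread("pics/c3.png")[:300,480:]
y=cv2.convertScaleAbs(cv2.resize(b[215:255,250:290],(300,300),interpolation=cv2.INTER_CUBIC),alpha=1.6)
# left end of ruler and the fixed stop, 7.5x enlarged
for n,w in [("ruler end",np.s_[205:295,30:150]),("stop",np.s_[90:180,40:100])]:
    t=c3[w];r=cv2.matchTemplate(y,t,cv2.TM_CCOEFF_NORMED);_,m,_,l=cv2.minMaxLoc(r);print(n,m,"shift",(l[0]-w[1].start)/7.5,(l[1]-w[0].start)/7.5,"px")
print(status.read_state()["wrist_force"])
E
```

```text
top, after bar vs before (px, 2.5mm/px) ((-0.04318039664390483, 0.026962941670857887), 0.9999538552429941)
ruler end 0.9897359013557434 shift 0.0 0.13333333333333333 px
stop 0.9997766017913818 shift 0.0 0.0 px
[0.35918438 0.35976005 0.27532733]
```

```bash
python3 -c "
from workcell import workorder
print(workorder.finish_job())"
```

```text
the job is handed in; nothing more can be done
None
```

I pressed the straightedge against both stop buttons for over a second (about 5 N in total, shared roughly evenly), let it go and closed the hold-down onto its right-hand end; the straightedge shifted by at most about 0.3 mm after that, and the job is handed in at about 16 s.

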